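Pair the lower casts with their upper casts in the case pans

TASK

Each of the three case pans on this dental bench holds one upper cast (a full arch, a half arch or a short three-tooth segment): put each lower cast that stands on the bench into the pan whose upper cast matches it in shape and size, in the middle of the empty half, flat on its base, teeth up. Stone chips, so set the casts down without dropping them, and leave the upper casts and the glass bottle where they are.

Things in the scene. Friction and masses are not known exactly. Their poses are not given: they have to be found in the camera images.
- lower_full: The loose lower cast, standing on the bench, to be moved; full arch: horseshoe of 14 teeth on a trimmed base 48 mm along x (flat heel at -x, flat front 28 mm wide at +x, bevels between) and 58 mm along y (the straight parallel sides run from x = -24 to +4 mm); about 120 g. Cream dental stone; flat base 22 mm high, teeth rising from it to 36 mm, teeth up. Grip the straight sides of the base, from above. Origin: centre of its underside, z up.
- lower_half: The loose lower cast, standing on the bench, to be moved; half arch: row of 7 teeth on a narrow rectangular base 56 mm along x, 25 mm along y; about 60 g. Cream dental stone; flat base 22 mm high, teeth rising from it to 36 mm, teeth up. Grip the straight sides of the base, from above. Origin: centre of its underside, z up.
- lower_short: The loose lower cast, standing on the bench, to be moved; short segment: 3 teeth on a small rectangular base 30 mm along x, 24 mm along y; about 35 g. Cream dental stone; flat base 22 mm high, teeth rising from it to 36 mm, teeth up. Grip the straight sides of the base, from above. Origin: centre of its underside, z up.
- upper_full: The upper cast, lying loose in the +x half of its pan: full arch of 14 teeth, base 48 mm along x, 58 mm along y. Cream dental stone, 36 mm high, teeth up. Origin: centre of its underside; its x axis lies along the pan's length to about 6 degrees. To be left where it is; it shows which pan is which.
- upper_half: The upper cast, lying loose in the +x half of its pan: half arch of 7 teeth, base 56 mm along x, 25 mm along y. Cream dental stone, 36 mm high, teeth up. Origin: centre of its underside; its y axis lies along the pan's length to about 6 degrees. To be left where it is; it shows which pan is which.
- upper_short: The upper cast, lying loose in the +x half of its pan: short segment of 3 teeth, base 30 mm along x, 24 mm along y. Cream dental stone, 36 mm high, teeth up. Origin: centre of its underside; its y axis lies along the pan's length to about 6 degrees. To be left where it is; it shows which pan is which.
- pan_full: Blue case pan (the three are alike) holding the upper full-arch cast: open tray, outside 196 mm along x, 126 mm along y, 24 mm high, walls and floor 3 mm thick; it does not slide. Origin: centre of its underside, on the bench. The upper cast lies near x = +46 mm, y = 0; the middle of the empty half is at x = -45 mm, y = 0.
- pan_half: Blue case pan (the three are alike) holding the upper half-arch cast: open tray, outside 196 mm along x, 126 mm along y, 24 mm high, walls and floor 3 mm thick; it does not slide. Origin: centre of its underside, on the bench. The upper cast lies near x = +46 mm, y = 0; the middle of the empty half is at x = -45 mm, y = 0.
- pan_short: Blue case pan (the three are alike) holding the upper short-segment cast: open tray, outside 196 mm along x, 126 mm along y, 24 mm high, walls and floor 3 mm thick; it does not slide. Origin: centre of its underside, on the bench. The upper cast lies near x = +46 mm, y = 0; the middle of the empty half is at x = -45 mm, y = 0.
- monomer: Small amber glass bottle with a black cap, 42 mm across, 75 mm high, standing among the loose casts; to be left alone. Origin: centre of its underside. (A paper cup 62 mm across and 65 mm high stands there too, not listed.)
There are look-alikes about, which are no part of the job. Leave any blue look-alike of the lower_half alone.

How it is judged (in metres and radians):
At the end, for the whole second after the job is handed in: Each lower cast rests on the floor of the pan that holds the upper cast of its shape (underside 0 to 7 mm above the pan's underside), upright to 0.08 rad, its centre within 20 mm along the pan and 25 mm across it of the middle of the empty half (x = -45 mm, y = 0 in the pan's frame), at rest (x of lower_full in the frame of pan_full between -0.065 and -0.025 m and y of lower_full in the frame of pan_full between -0.025 and 0.025 m and z of lower_full in the frame of pan_full between 0 and 0.007 m and angle between each of lower_full, lower_half, lower_short's own z axis and vertical below 0.08 rad and linear speed of each of lower_full, lower_half, lower_short below 0.02 m/s and angular speed of each of lower_full, lower_half, lower_short below 0.2 rad/s and x of lower_half in the frame of pan_half between -0.065 and -0.025 m and y of lower_half in the frame of pan_half between -0.025 and 0.025 m and z of lower_half in the frame of pan_half between 0 and 0.007 m and x of lower_short in the frame of pan_short between -0.065 and -0.025 m and y of lower_short in the frame of pan_short between -0.025 and 0.025 m and z of lower_short in the frame of pan_short between 0 and 0.007 m); the robot touches nothing.
It fails at once if an upper cast was pushed more than 12 mm (distance of any of upper_full, upper_half, upper_short from where it was at the start of the episode above 0.012 m).
It fails at once if a lower cast was dropped into its pan (came down on it at over 0.5 m/s, a fall of more than 13 mm) ((horizontal distance between lower_full and pan_full below 0.09 m and z of lower_full in the frame of pan_full below 0.02 m and linear speed of lower_full above 0.5 m/s) or (horizontal distance between lower_half and pan_half below 0.09 m and z of lower_half in the frame of pan_half below 0.02 m and linear speed of lower_half above 0.5 m/s) or (horizontal distance between lower_short and pan_short below 0.09 m and z of lower_short in the frame of pan_short below 0.02 m and linear speed of lower_short above 0.5 m/s)).
It fails at once if the glass bottle was pushed more than 20 mm or tipped (distance of monomer from where it was at the start of the episode above 0.02 m or angle between monomer's own z axis and vertical above 0.3 rad).
It also fails if it takes over 80 s, if anything falls off the work surface, if the arm or the gripper's body presses on something with over 40 N, if the wrist force passes 120 N, or if a joint passes its speed limit or range.

ROBOT

A 6-joint arm with a two-finger parallel gripper is mounted at the origin on the work surface. World frame = base frame: x ahead of the robot, y to its left, z up, the work surface at z = 0. Lengths are in mm, angles in rad, forces in N, time in s.
With the tool pointing down it reaches from about 350 to 1000 mm from the base axis. Payload 7.1 kg.
Tool frame: the origin (TCP) lies at the very end of the fingers, on their centre line; the grasp point (between the pads) lies bot.pinch_z behind it (bot.pinch_z is the distance from the TCP to the grasp point, in mm); z points along the fingers, y is the line along which they close (so a half turn about z gives the same grasp; the last joint's range is limited). The gripper opens to 85 mm and grips with 20 to 120 N. Pads are 22 mm wide; open, the fingers measure 114 mm over their backs; the gripper's body (76 mm by 85 mm) begins 54 mm behind the grasp point. The pads swing forward as they close: fully open they stand 13 mm farther back than shut.
Start: joints at [-1.139, 0.423, 1.63, -0, 1.089, -0.019], TCP at [272.318, -562.537, 231.319] pointing down, gripper open.
Joint ranges: [-3, 3], [-0.9, 2.11], [0.09, 2.58], [-1.31, 4.45], [0.11, 2.69], [-2.54, 2.54]. Speed limits (rad/s): [2.39, 2.39, 3.01, 3.14, 3.14, 3.14].

INTERFACE

Orientations are given as a rotation vector (axis times angle).
In Python, from rig import bot, optics, ticket, status gives the robot as it stands. Calls block until the motion is done:
- bot.goto(position, orientation): joint-space move of the TCP to a pose.
- bot.move_linear(position, vel=150, rot=None): straight line of the TCP; rot=None keeps the orientation; vel is the mean speed in mm/s.
- bot.move_j(angles): joint-space move.
- bot.gripper_open() and bot.grab(): open the fingers fully, or close them until they stop; the grip force is fixed at half the most.
- bot.wait(seconds).
- bot.solve_ik(position, orientation): joint angles nearest the present ones, or None.
- optics.get_image(name): name is "scene" or "top" or "wrist"; returns the picture (400x640x3 uint8, red, green, blue); there is no depth.
- optics.calibration(name): a dict with "intrinsics" (3x3 intrinsics, pixels), "rvec" (rotation vector, rad) and "tvec" (3), from world to camera coordinates, as OpenCV has them. Camera axes: x right, y down, z forward; pixel columns grow to the right and rows downward; lengths in mm; the calibration is good to about 2 mm. The wrist camera is an equidistant fisheye: a pixel r from the principal point sees the ray r / f radians off the axis. A picture is of the moment at which its call begins: read the wrist's pose just before it. calibration takes no time and is no camera call; for the wrist camera it gives the pose at the moment of the call.
A pose or a line that the arm cannot do raises bot.MotionError and nothing moves.
- ticket.finish_job(): hands the job in; it is judged then, once.
Readings, each from a call of its own:
- status.get_t(): time.
- status.get_joint_positions(): joint angles.
- status.get_qvel(): joint speeds.
- status.get_joint_efforts(): joint torques, N m.
- status.get_tool_pos(): TCP position.
- status.get_orientation(): TCP orientation.
- status.get_force(): force on the tool from outside, world axes, zero at the start.
- status.get_wrist_torque(): the same for the moment, N m.
- status.get_grip_width(): finger opening in mm.
- status.get_grasp_force(): force on a finger pad.
Only numpy, scipy, OpenCV 4.12 (cv2) and the standard library are available. Lean on these libraries where they do the work, as an engineer would, in place of code of your own. Each camera call takes 0.05 s, during which the arm holds its last target. There are 200 camera calls.

## Working session

There is one attempt and no reset: what is moved stays moved. The work goes in short steps, each a Python script; the robot and the scene stay as the last script left them, time stands still between calls to the robot, and variables do not carry over. Pictures are saved under pics/ and viewed, at most 14 in all, crops included, and the job is handed in when it is done.

```bash
mkdir -p pics; ls; python3 - <<'E'
from rig import bot, optics, ticket, status
import cv2
for n in ("top","scene"):
    im=optics.get_image(n); cv2.imwrite(f"pics/{n}0.png",im[:,:,::-1])
    c=optics.calibration(n); print(n,{k:c[k] for k in c})
print(bot.pinch_z,status.get_t(),status.get_orientation(),status.get_tool_pos(),status.get_grip_width())
E
```

```text
pics
top {'intrinsics': array([[464.65138346,   0.        , 314.58055438],
       [  0.        , 464.65138346, 201.81688572],
       [  0.        ,   0.        ,   1.        ]]), 'rvec': array([ 2.16577273, -2.20487758,  0.09200468]), 'tvec': array([-9.61977037e-02,  4.99678215e+02,  9.97861802e+02])}
scene {'intrinsics': array([[387.90180907,   0.        , 323.55483079],
       [  0.        , 387.90180907, 199.25726559],
       [  0.        ,   0.        ,   1.        ]]), 'rvec': array([ 1.94917988,  1.83164957, -0.52369001]), 'tvec': array([ -45.46671271, -406.56701339, 1100.29330157])}
18.700000000000003 0.1 [-3.06082804e+00 -7.01868256e-01  4.30680472e-04] [ 272.13032404 -562.103234    230.629358  ] 85.69486138331146
```

View pics/top0.png

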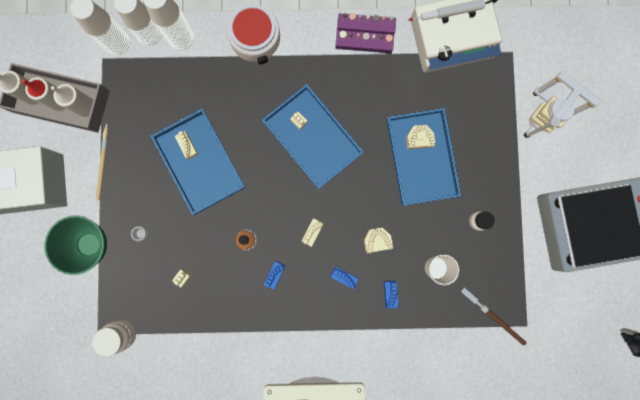

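View pics/scene0.png

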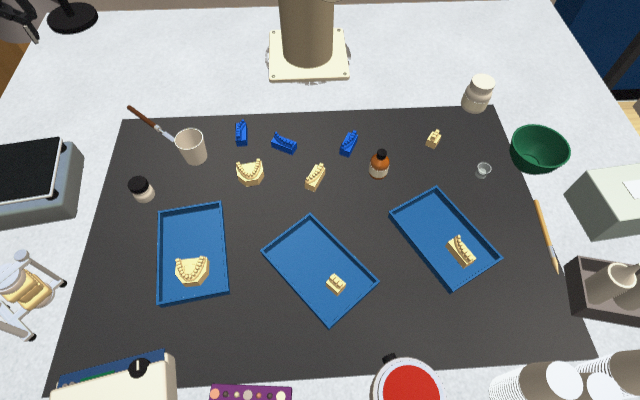

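The top view shows the lowers: full (378,240), half (312,232) and short (180,278). The pans with their uppers are half (197,160), short (312,137) and full (424,157). The bottle is at (245,240). The scene view agrees. The robot's base is at the bottom of the top view.

```bash
cat > h.py <<'E'
import numpy as np, cv2
from rig import bot, optics, ticket, status
def cast(n,px,z):
    c=optics.calibration(n); R=cv2.Rodrigues(c["rvec"])[0]; C=-R.T@c["tvec"]
    p=cv2.undistortPoints(np.float64(px).reshape(-1,1,2),c["intrinsics"],None).reshape(-1,2)
    d=np.c_[p,np.ones(len(p))]@R
    return (C+d*((z-C[2])/d[:,2])[:,None])[:,:2]
def rects(mask,z,n,amin):
    out=[]
    for k in cv2.findContours(mask,cv2.RETR_EXTERNAL,cv2.CHAIN_APPROX_NONE)[0]:
        if cv2.contourArea(k)<amin: continue
        w=cast(n,k,z).astype(np.float32); hull=cv2.convexHull(w)
        r=cv2.minAreaRect(hull); m=cv2.moments(hull)
        cen=np.array([m["m10"],m["m01"]])/m["m00"]
        b=cv2.boxPoints(r); e=b[1]-b[0],b[2]-b[1]; L=max(e,key=np.linalg.norm); 
        px=k.reshape(-1,2).mean(0)
        out.append(dict(px=px.round(),c=np.array(r[0]),size=sorted(r[1]),ang=np.arctan2(L[1],L[0]),cen=cen))
    return out
E
python3 - <<'E'
from h import *
c=optics.calibration("top"); R=cv2.Rodrigues(c["rvec"])[0]; print("cam",-R.T@c["tvec"])
im=optics.get_image("top"); hsv=cv2.cvtColor(im,cv2.COLOR_RGB2HSV)
roi=np.zeros(im.shape[:2],np.uint8); roi[75:320,105:515]=255
cream=cv2.inRange(hsv,(12,35,120),(35,255,255))&roi
blue=cv2.inRange(hsv,(95,100,60),(125,255,255))&roi
blue=cv2.morphologyEx(blue,cv2.MORPH_CLOSE,np.ones((3,3)))
for nm,m,z,a in (("cream",cream,16,60),("blue",blue,12,200)):
    for r in rects(m,z,"top",a): print(nm,r["px"],"c",r["c"].round(1),"size",np.round(r["size"],1),"longdir",round(np.degrees(r["ang"]),1),"cen-c",(r["cen"]-r["c"]).round(1))
crop=im[195:315,160:460]; cv2.imwrite("pics/c.png",cv2.resize(crop,None,fx=2.6,fy=2.6,interpolation=2)[:,:,::-1])
E
```

```text
cam [ 421.27371645   -1.21009972 1033.40867798]
cream [180. 278.] c [338.8 284.8] size [27.  34.9] longdir -37.3 cen-c [ 0.5 -0.4]
cream [246. 240.] c [419.5 144. ] size [40.2 41.3] longdir -79.8 cen-c [ 0.2 -0.5]
cream [378. 241.] c [ 414.8 -144.4] size [51.5 61.4] longdir -80.4 cen-c [-1.8 -0.6]
cream [312. 232.] c [433.4  -2. ] size [27.4 59.5] longdir -27.7 cen-c [0.1 0.1]
cream [186. 145.] c [632.4 273.9] size [25.5 61.5] longdir 26.2 cen-c [-0.6 -0.1]
cream [420. 138.] c [ 642.  -245.7] size [49.4 61.3] longdir -86.8 cen-c [-2.5 -0.6]
cream [298. 120.] c [682.6  24. ] size [22.2 30.5] longdir 43.6 cen-c [-0.2 -0.2]
blue [391. 294.] c [ 295.7 -170.9] size [28.3 58.7] longdir 2.8 cen-c [-0.3 -0. ]
blue [344. 278.] c [333.9 -69.8] size [26.4 58.3] longdir 61.1 cen-c [-0.1  0. ]
blue [274. 275.] c [341.4  81.9] size [26.3 58.8] longdir -27.4 cen-c [0.4 0.1]
blue [197. 161.] c [595.4 249.8] size [130.4 201.9] longdir 27.7 cen-c [ 0.1 -0. ]
blue [423. 157.] c [ 597.9 -252.3] size [133.  201.7] longdir 8.3 cen-c [ 0.1 -0.1]
blue [312. 136.] c [648.2  -6.5] size [131.1 201.2] longdir 38.3 cen-c [0.  0.1]
```

View pics/c.png

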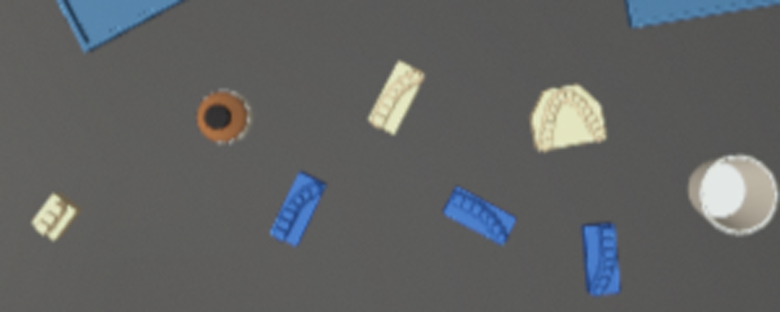

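```bash
cat >> h.py <<'E'
from scipy.spatial.transform import Rotation as Ro
def down(phi):
    y=np.array([np.cos(phi),np.sin(phi),0]); z=np.array([0,0,-1.])
    return Ro.from_matrix(np.c_[np.cross(y,z),y,z]).as_rotvec()
def best(xy,z,phis):
    c=[]
    for p in phis:
        for q in (bot.solve_ik([*xy,z],down(p)),):
            if q is not None and abs(q[5])<2.4: c.append((abs(np.array(q)-status.get_joint_positions()).max(),p))
    return min(c)[1]
def pick(xy,phi,z):
    phi=best(xy,120,[phi,phi+np.pi,phi-np.pi]); o=down(phi)
    bot.gripper_open() if status.get_grip_width()<80 else None
    bot.goto([*xy,120],o); bot.move_linear([*xy,z],vel=120); bot.grab()
    print("t",status.get_t(),"width",status.get_grip_width(),"F",status.get_grasp_force(),"tcp",status.get_tool_pos(), "phi",phi)
    bot.move_linear([*xy,130],vel=120)
    print("lifted: width",status.get_grip_width(),"force",status.get_force())
    return phi
def place(pan,ang,local,z):
    c,s=np.cos(ang),np.sin(ang); xy=np.array(pan)+np.array([[c,-s],[s,c]])@local
    d=np.radians(52)
    phi=best(xy,130,[ang+a+k*np.pi for a in (d,-d) for k in (-1,0,1)])
    bot.goto([*xy,130],down(phi)); print("tcp",status.get_tool_pos(),"width",status.get_grip_width(),"phi-ang deg",np.degrees(phi-ang))
    bot.move_linear([*xy,z+35],vel=150); bot.move_linear([*xy,z],vel=40); print("pre-release F",status.get_force(),status.get_tool_pos())
    bot.gripper_open(); bot.move_linear([*xy,130],vel=120); print("t",status.get_t())
    return phi
E
python3 - <<'E'
from h import *
pick([433.4,-2.],np.radians(-27.7+90),4)
place([595.4,249.8],np.radians(27.7),[-44,0],7.7)
im=optics.get_image("top"); cv2.imwrite("pics/t1.png",im[:,:,::-1])
E
```

```text
t 4.0083 width 23.96324155849406 F 59.34906184673309 tcp [433.59333588  -1.99263955   4.47598045] phi 1.0873401239924672
lifted: width 23.85843554695494 force [-0.21660439 -0.41284449 -0.56221365]
tcp [555.52393158 228.15071404 129.38346544] width 23.95322952193291 phi-ang deg 52.0
pre-release F [ 0.13887545  0.34778908 -0.69991178] [556.53377709 229.41887294   7.62176272]
t 9.7833
```

View pics/t1.png

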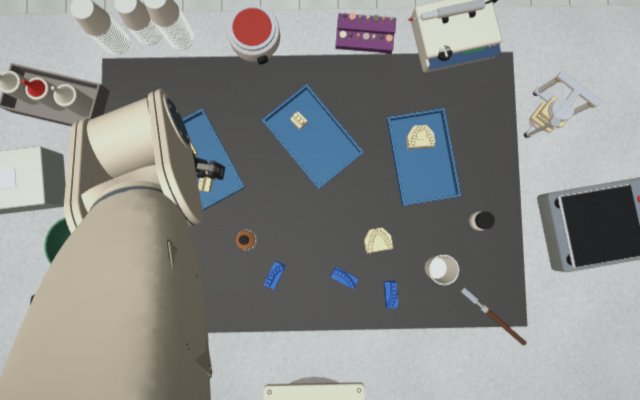

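The half cast is off the bench and its edge shows in pan_half at (205,183). The short cast is next.

```bash
python3 - <<'E'
from h import *
pick([338.8,284.8],np.radians(-37.3+90),4)
place([648.2,-6.5],np.radians(38.3),[-44,0],7.7)
im=optics.get_image("scene"); cv2.imwrite("pics/s1.png",im[:,:,::-1])
E
```

```text
t 12.4417 width 22.297458961126036 F 59.23617124557495 tcp [338.90735894 284.89562419   4.45252645] phi 0.9197885158010117
lifted: width 22.71183730538522 force [-0.02373087 -0.03038364 -0.0253254 ]
tcp [613.09131427 -32.66667875 129.774773  ] width 22.484879648699795 phi-ang deg -52.0
pre-release F [-0.11960963 -1.14551331 -0.4371311 ] [613.77735266 -33.78787231   7.60813805]
t 18.75
```

View pics/s1.png

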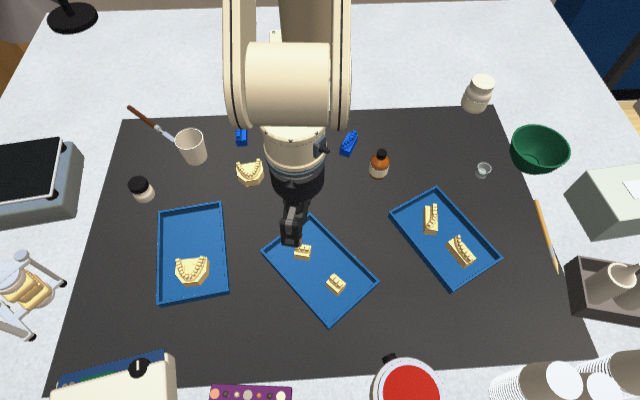

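Both narrow casts stand upright in their pans: half at (430,218) and short at (303,252). The full arch at (250,172) is next.

```bash
python3 - <<'E'
from h import *
pick([406.9,-145.7],np.radians(99.6),2)
place([597.9,-252.3],np.radians(8.3),[-44,0],5.7)
bot.goto([420,0,250],status.get_orientation())
im=optics.get_image("scene"); cv2.imwrite("pics/s2.png",im[:,:,::-1])
q=np.array(status.get_joint_positions()); q[0]=-1.5; bot.move_j(q)
im=optics.get_image("top"); cv2.imwrite("pics/t2.png",im[:,:,::-1])
hsv=cv2.cvtColor(im,cv2.COLOR_RGB2HSV); roi=np.zeros(im.shape[:2],np.uint8); roi[75:320,105:515]=255
R=rects(cv2.inRange(hsv,(12,35,120),(35,255,255))&roi,18,"top",60)
for nm,p,a in (("half",[595.4,249.8],27.7),("short",[648.2,-6.5],38.3),("full",[597.9,-252.3],8.3)):
    for r in R:
        l=Ro.from_euler("z",-a,degrees=True).apply([*(r["c"]-p),0])[:2]
        if abs(l[0])<98 and abs(l[1])<63: print(nm,l.round(1),np.round(r["size"],1))
print(status.get_t())
E
```

```text
t 21.2667 width 56.84357197761159 F 62.748860120773315 tcp [ 407.34879495 -145.86330035    2.89038426] phi -1.403244718603441
lifted: width 56.705429637213165 force [-0.45847865  0.15887501 -1.45654666]
tcp [ 552.74400551 -257.7427325   128.6391459 ] width 56.65408937907441 phi-ang deg -127.99999999999997
pre-release F [-2.72388196  1.52616631  5.55503908] [ 553.90578903 -258.43803162    5.95764276]
t 26.6
half [-43.7  -0.5] [25.5 55.2]
half [43.3  3.9] [25.5 61.3]
short [-46.4  -0.5] [24.6 28.2]
short [45.4  2.9] [22.2 30.4]
full [-38.   -4.2] [49.8 58.8]
full [44.3  0.7] [49.3 61.2]
29.9333
```

View pics/t2.png

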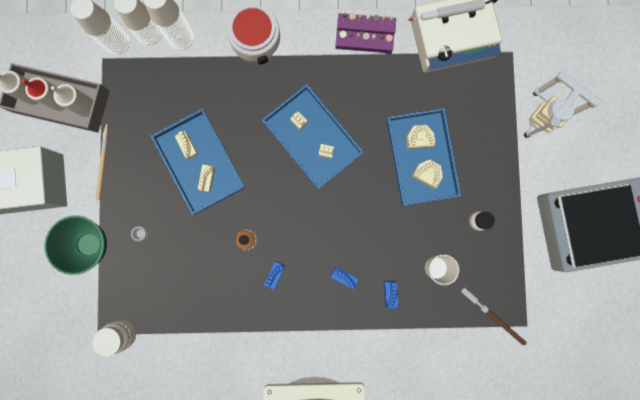

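View pics/s2.png

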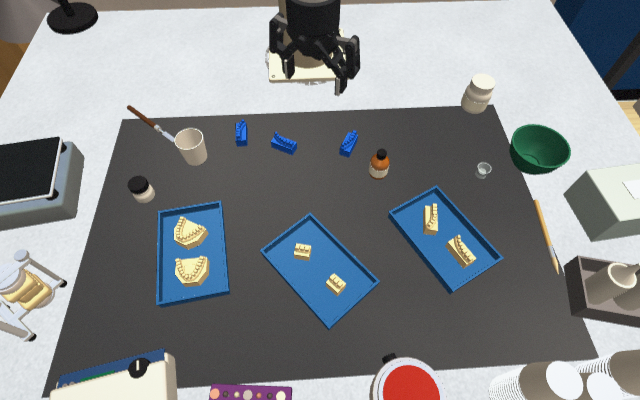

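All three casts stand upright in the middle of the matching pans: half at (205,178), short at (326,151) and full at (428,173) in the top view. The upper casts and the bottle have not moved.

```bash
python3 -c "
from rig import ticket
print(ticket.finish_job())"
```

```text
the job is handed in; nothing more can be done
None
```

I handed the job in at about 30 s: each lower cast stands upright in the pan with the matching upper cast, measured within about 7 mm of the middle of the empty half, but the judge returned no verdict.

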